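Close and lock the service panel of a measuring machine's base

TASK

Push the blue service panel of the measuring machine's base down until it is shut, then set a fingertip in the slot of the orange quarter-turn fastener and turn it clockwise (seen from above) to its stop, so that the panel is locked. Turn it only from inside the slot, do not grip or lift anything, do not raise the panel further, and leave the three loose things standing where they are. Finish clear of the machine.

Things in the scene. Friction and masses are not known exactly. Their poses are not given: they have to be found in the camera images.
- base: Grey base of a measuring machine, fixed, 60 mm high. Origin under the centre of its service bay (240 mm in x, 230 mm in y); a perforated aluminium fixture plate of the same height continues to +y, up to y = 350 mm. z is up. The bay's opening is covered by the blue panel, hinged on the +x side.
- panel (a joint): Angle of the blue panel, rad: 0 is shut (its top level with the base's top, 60 mm above the table), growing as its free edge rises; it starts ajar at 0.2 to 0.45. A stiff hinge holds it where it is left; 1 to 4 N down near the free edge closes it to a hard stop. The panel is 200 mm long from hinge to free edge (towards -x of the base), 190 mm wide, 4 mm thick.
- hinge_mid (a point): Middle of the panel's hinge line (which runs along y of the base), on the panel's top face. x points from the free edge to the hinge when shut, z is the normal of the panel's top face.
- panel_corner (a point): A bare spot on the top face of the panel near its free edge, good to push on: 180 mm from the hinge line and 75 mm to +y of the panel's middle line.
- cam (a joint): Angle of the orange fastener, rad, clockwise from above: unlocked at 0, locked at 1.571, hard stops at both. Starts at 0 to 0.4; stays where left (friction 0.12 N m, no spring). At 0 the slot is parallel to the hinge and its white mark points at the red dot; locked, it is square to the hinge, mark at the green dot, a tongue beneath held by a keeper. Turned early, the tongue blocks closing.
- cam_slot: The two side walls of the fastener's slot. Origin on the fastener's axis at the panel's top face; x runs along the slot (towards the white mark), z is the panel's normal. The axis is 130 mm from the hinge line, on the panel's middle line. The slot is 36 mm wide, 102 mm long, open at both ends and at the top; its floor lies 4 mm and its walls' tops 22 mm above the panel.
- cam_rim: The two solid orange D-shaped halves of the fastener outside the slot walls, outer radius 55 mm, tops 22 mm above the panel; same frame as the slot. They stand on a thin black disc of radius 58 mm.
- bushing: Loose steel flanged bushing, 60 mm across the flange, 55 mm high, standing on the fixture plate; origin under its centre.
- probe_stand: Loose black foot 40 mm across with a thin aluminium post and a blue tip, 79 mm high, standing on the fixture plate; origin under its centre.
- cleaner: Loose white bottle with a blue cap, 44 mm across, 110 mm high, standing on the table to the -y side of the base; origin under its centre.

How it is judged:
By the outcome, as a careful person would: the job done as asked, in the order asked, and still so for the second after the job is handed in, with the robot touching nothing.
It also fails if it takes over 48 s, if anything falls off the work surface, if the arm or the gripper's body presses on something with over 40 N, if the wrist force passes 120 N, or if a joint passes its speed limit or range.

ROBOT

A 7-joint arm with a two-finger parallel gripper is mounted at the origin on the work surface. World frame = base frame: x ahead of the robot, y to its left, z up, the work surface at z = 0. Lengths are in m, angles in rad, forces in N, time in s.
With the tool pointing down it reaches from about 0.4 to 0.85 m from the base axis. Payload 4.5 kg.
Tool frame: the origin (TCP) lies at the very end of the fingers, on their centre line; the grasp point (between the pads) lies 19 mm behind it (r.grip_point_offset is the distance from the TCP to the grasp point, in m); z points along the fingers, y is the line along which they close (so a half turn about z gives the same grasp; the last joint's range is limited). The gripper opens to 88 mm and grips with 3 to 60 N. Pads are 18 mm wide; open, the fingers measure 123 mm over their backs; the gripper's body (75 mm by 187 mm) begins 45 mm behind the grasp point.
Start: joints at [1.383, 0.689, -0.195, 1.565, 0.157, 0.902, -0.215], TCP at [0.138, -0.61, 0.239] pointing down, gripper open.
Joint ranges: [-3.01, 3.01], [-0.46, 2.08], [-1.47, 1.51], [0.13, 2.56], [-1, 4.14], [0.04, 2.09], [-2.66, 2.66]. Speed limits (rad/s): [2.57, 2.57, 3.14, 3.14, 3.14, 3.14, 3.14].

INTERFACE

Orientations are given as a unit quaternion [x, y, z, w].
In Python, from plant import r gives the robot as it stands.
- The arm moves only by the tool carry_out, never from a script. Its argument "rows" is a list of rows, each a list of 3 entries, a list of its own where there are three numbers: the shift along the tool's x, y, z in cm, then the turn, a rotation vector about the tool's x, y, z in degrees, then the closure, from 0 (fully open) to 1 (shut). A call has 1 to 12 rows; each row is the pose to reach, as a shift and turn from the pose commanded when the call began, along the tool's axes at that moment; what a row does not reach only later rows make up. A row lasts 1/10 s, in which the tool goes at most 50 mm and 8.59 degrees, less where a joint would pass 70% of its speed; a pose out of reach is approached as far as the arm can. A call with a gripper value outside its range is refused whole. The fingers move at their own pace and stop on an object; "newtons" is the grip in N (left out, the last holds). Time passes only in rows, so rows that repeat a pose let the fingers close. It gives the time, the measured TCP pose, the force, the opening and the grip force at its end, in the units of the state.
- r.get_state(): the state, without advancing time (a new reading comes with each control period).
- r.snapshot(name): name is "side" or "top"; returns a dict with "image" (420x560x3 uint8, red, green, blue), "fx", "fy", "cx", "cy" (pixels), "pose" (4x4, takes a point from camera to world coordinates). Camera axes: x right, y up, looking along -z (the intrinsics and any distortion apply to the point x, -y, -z); pixel columns grow to the right and rows downward; lengths in m; the calibration is good to about 2 mm. A picture is of the moment at which its call begins. There is no depth.
- r.finish_job(): hands the job in; it is judged then, once.
The state is a dict: "clock": time; "q": joint angles; "qd": joint speeds; "joint_torque": joint torques, N m; "tool_pos": TCP position; "eef_rot": TCP orientation; "contact_force": force on the tool from outside, world axes, zero at the start; "moment": the same for the moment, N m; "opening": opening from 0.0 (shut) to 1.0 (fully open); "finger_force": force on a finger pad.
Only numpy, scipy, OpenCV 4.12 (cv2) and the standard library are available. Lean on these libraries where they do the work, as an engineer would, in place of code of your own. Each camera call takes 0.05 s, during which the arm holds its last target. There are 200 camera calls.

## Working session

There is one attempt and no reset: what is moved stays moved. The work goes in short steps, Python scripts to look and compute and a tool call to move; the robot and the scene stay as the last step left them, time stands still between calls to the robot, and variables do not carry over. Pictures are saved under pics/ and viewed, at most 10 in all, crops included, and the job is handed in when it is done.

Besides the shell and the picture viewer there is one more tool, called after ">>>" as name(argument=value, ...) on one line, values as JSON. carry_out: Moves the arm, as the interface text tells. Its arguments: {"type":"object","properties":{"rows":{"type":"array"},"newtons":{"type":"number"}},"required":["rows"]}

```bash
ls; mkdir -p pics
python3 - <<'E'
from plant import r
import cv2,numpy as np
s=r.get_state();print(s['clock'],s['tool_pos'],s['eef_rot'],s['opening'])
for n in('top','side'):
    d=r.snapshot(n);cv2.imwrite(f'pics/{n}0.png',d['image'][:,:,::-1]);print(n,{k:d[k] for k in d if k!='image'})
E
```

```text
pics
0.0 [ 0.13729439 -0.60910092  0.23789698] [ 9.93853740e-01  1.10697392e-01 -1.72367310e-04 -8.95277435e-04] 1.0021222737659374
top {'fx': 445.2326196369806, 'fy': 445.2326196369806, 'cx': 279.8780301057845, 'cy': 205.3933036821272, 'pose': array([[ 2.40150272e-02,  9.87829842e-01, -1.53673293e-01,
         4.49458039e-01],
       [-9.99711385e-01,  2.36292860e-02, -4.33635676e-03,
         6.45716008e-03],
       [-6.52392419e-04,  1.53733078e-01,  9.88112198e-01,
         8.84041919e-01],
       [ 0.00000000e+00,  0.00000000e+00,  0.00000000e+00,
         1.00000000e+00]])}
side {'fx': 537.8076552956439, 'fy': 537.8076552956439, 'cx': 271.42823744071256, 'cy': 201.28751326471678, 'pose': array([[ 0.99465674,  0.04849372, -0.09113908,  0.46290498],
       [-0.10201754,  0.59701302, -0.79571847, -0.94802785],
       [ 0.01582387,  0.80076452,  0.59877023,  0.76482898],
       [ 0.        ,  0.        ,  0.        ,  1.        ]])}
```

View pics/top0.png

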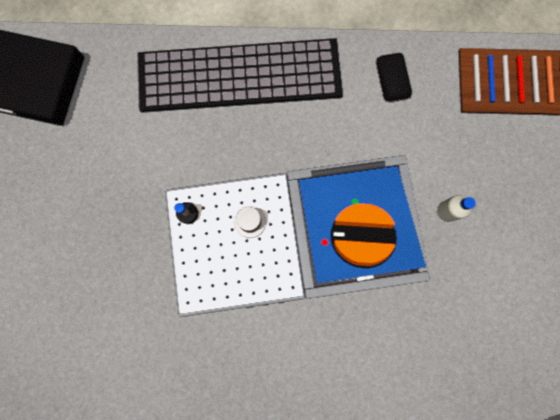

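View pics/side0.png

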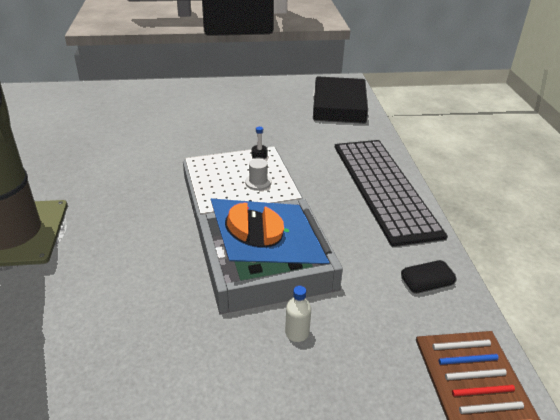

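The top view shows the base corners at about (167,188), (180,314), (428,278) and (406,157). The fastener centre is near (364,234) with its mark at (338,234), the red dot at (324,242), the green dot at (355,201) and the bottle at (462,206). The side view shows the panel ajar, with the bottle at the near side.

```bash
cat > h.py <<'E'
import numpy as np,cv2
from plant import r
def ray(d,u,v):
    P=d['pose'];c=np.array([(u-d['cx'])/d['fx'],-(v-d['cy'])/d['fy'],-1.]);return P[:3,3],P[:3,:3]@c
def onz(d,u,v,z):
    o,k=ray(d,u,v);return o+k*(z-o[2])/k[2]
def tri(d1,p1,d2,p2):
    o1,k1=ray(d1,*p1);o2,k2=ray(d2,*p2)
    t=np.linalg.lstsq(np.c_[k1,-k2],o2-o1,rcond=None)[0];a=o1+k1*t[0];b=o2+k2*t[1];return (a+b)/2,np.linalg.norm(a-b)
def mask(d,lo,hi):
    h=cv2.cvtColor(d['image'],cv2.COLOR_RGB2HSV);return cv2.inRange(h,lo,hi)
def big(m):
    c,_=cv2.findContours(m,cv2.RETR_EXTERNAL,cv2.CHAIN_APPROX_NONE);return max(c,key=cv2.contourArea)
E
python3 - <<'E'
from h import *
np.set_printoptions(precision=4,suppress=True)
t=r.snapshot('top');s=r.snapshot('side')
C=[onz(t,u,v,.06) for u,v in((167,188),(180,314),(428,278),(406,157))]
for c in C:print('corner',c)
# blue panel quads
for n,d in(('top',t),('side',s)):
    b=mask(d,(100,120,60),(125,255,255));o=mask(d,(5,150,100),(20,255,255))
    b[:, :170]=0
    c=big(cv2.morphologyEx(b,cv2.MORPH_OPEN,np.ones((3,3))));q=cv2.approxPolyDP(cv2.convexHull(c),6,True)[:,0]
    print(n,'panel',q.tolist())
    pts=cv2.findNonZero(o);hull=cv2.convexHull(pts);print('orange ellipse',cv2.fitEllipse(hull))
    for nm,lo,hi in(('red',(0,180,120),(3,255,255)),('green',(50,120,60),(75,255,255))):
        m=mask(d,lo,hi);m[150:,:200]=0
        k,_,st,ce=cv2.connectedComponentsWithStats(m);print(nm,[(ce[i].round(1).tolist(),st[i,4]) for i in range(1,k) if st[i,4]>6][:6])
for p,z in(((251,221),.06),((188,215),.06),((460,208),.05)):print(onz(t,*p,z))
E
```

```text
corner [0.6057 0.2236 0.06  ]
corner [0.375  0.1855 0.06  ]
corner [ 0.4499 -0.2636  0.06  ]
corner [ 0.6766 -0.2279  0.06  ]
top panel [[397, 166], [424, 266], [317, 282], [299, 180]]
orange ellipse ((447.70062255859375, 151.7707061767578), (141.69273376464844, 291.528564453125), 46.12001419067383)
red [([520.3, 78.8], np.int32(232)), ([324.4, 241.6], np.int32(13))]
green [([354.7, 201.1], np.int32(18))]
side panel [[212, 199], [298, 205], [327, 263], [230, 260]]
orange ellipse ((375.9757385253906, 311.674072265625), (111.52521514892578, 350.5155029296875), 123.89559173583984)
red [([483.1, 389.9], np.int32(372))]
green [([286.3, 230.0], np.int32(11))]
[0.5469 0.0632 0.06  ]
[0.5554 0.1811 0.06  ]
[ 0.5823 -0.331   0.05  ]
```

Run:
```python
from h import *
np.set_printoptions(precision=4,suppress=True)
t=r.snapshot('top');s=r.snapshot('side')
P=[]
for n,a,b in(('hinge-',(397,166),(327,263)),('free-',(424,266),(230,260)),('free+',(317,282),(212,199)),('hinge+',(299,180),(298,205)),('green',(354.7,201.1),(286.3,230))):
    p,e=tri(t,a,s,b);P.append(p);print(n,p,e)
P=np.array(P);yaw=.158;X=np.array([np.cos(yaw),np.sin(yaw)]);Y=np.array([-X[1],X[0]])
O=np.array([.5453,-.1366])
for p in P:print('base',(p[:2]-O)@X,(p[:2]-O)@Y,p[2])
hm=(P[0]+P[3])/2;fm=(P[1]+P[2])/2;d=hm-fm;print('len',np.linalg.norm(d),'ang',np.arctan2(-d[2],np.hypot(*d[:2])))
for n,h in(('shut',0),('now',np.arctan2(-d[2],np.hypot(*d[:2])))):
    hb=np.r_[O+X*.1,.06];u=np.r_[-X*np.cos(h),np.sin(h)];y3=np.r_[Y,0]
    print(n,'cam axis',hb+.13*u,'corner',hb+.18*u+.075*y3)
print('hinge pts on z=.06',onz(t,397,166,.06),onz(t,299,180,.06))
# tops of slot wall; mark
for n,d in(('top',t),('side',s)):
    o=mask(d,(5,150,100),(20,255,255))
    k,_,st,ce=cv2.connectedComponentsWithStats(o);print(n,[(ce[i].round(1).tolist(),st[i].tolist()) for i in range(1,k) if st[i,4]>60])
    I=cv2.resize(d['image'][150:300,290:440] if n=='top' else d['image'][180:280,190:340],None,fx=4,fy=4,interpolation=cv2.INTER_CUBIC)
    cv2.imwrite(f'pics/{n}1.png',I[:,:,::-1])
```

```text
hinge- [ 0.658  -0.2112  0.0568] 0.0028747553969115376
free- [ 0.471  -0.2417  0.1073] 0.001506137144680503
free+ [ 0.4405 -0.0571  0.1077] 0.003949256566529365
hinge+ [ 0.6274 -0.025   0.0567] 0.0006145306188259876
green [ 0.5874 -0.1278  0.0738] 0.0012042026031010523
base 0.09951725667617592 -0.0913824868802398 0.05675315914937057
base -0.08994100699410391 -0.0921341069284128 0.10728961759527383
base -0.0909859671127424 0.09501034906877362 0.10768193946717475
base 0.09866949189039576 0.09727964089853346 0.056667724608151004
base 0.042961610844606354 0.0020896624098349723 0.07375521412337044
len 0.1962453055977107 ang 0.2617113634718429
shut cam axis [ 0.5157 -0.1413  0.06  ] corner [ 0.4545 -0.0751  0.06  ]
now cam axis [ 0.52   -0.1406  0.0936] corner [ 0.4605 -0.0742  0.1066]
hinge pts on z=.06 [ 0.6586 -0.2104  0.06  ] [ 0.627  -0.0249  0.06  ]
top [([511.1, 80.7], [460, 49, 100, 64, 4075]), ([364.3, 216.5], [335, 204, 59, 24, 1045]), ([363.6, 251.3], [334, 240, 61, 26, 1166])]
side [([238.5, 220.8], [227, 203, 22, 38, 619]), ([271.4, 226.4], [262, 207, 22, 38, 588])]
```

View pics/top1.png

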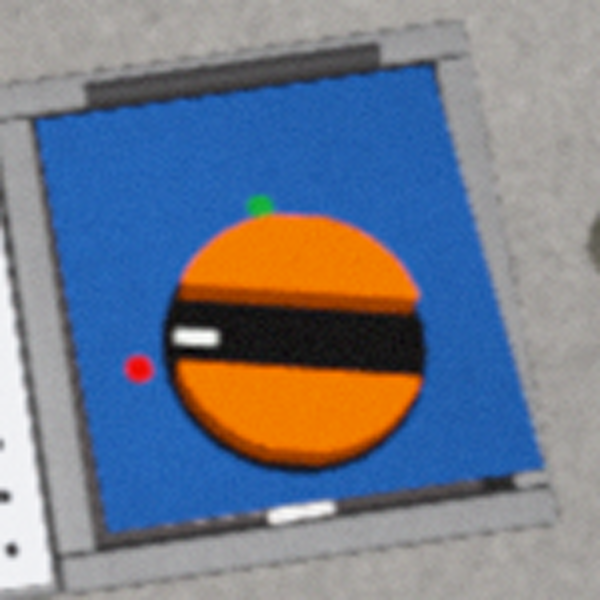

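>>> carry_out(rows=[[[42.7,-45.3,0],[0,0,-90],1],[[42.7,-45.3,0],[0,0,-90],1],[[42.7,-45.3,0],[0,0,-90],1],[[42.7,-45.3,0],[0,0,-90],1],[[42.7,-45.3,0],[0,0,-90],1],[[42.7,-45.3,0],[0,0,-90],1],[[42.7,-45.3,0],[0,0,-165],1],[[42.7,-45.3,0],[0,0,-165],1],[[42.7,-45.3,0],[0,0,-165],1],[[42.7,-45.3,0],[0,0,-165],1],[[42.7,-45.3,0],[0,0,-165],1],[[42.7,-45.3,0],[0,0,-165],1]])

```text
clock: 1.5
tool_pos: [0.4438, -0.0916, 0.239]
eef_rot: [0.529, 0.849, -0.0, 0.0]
contact_force: [0.4, -0.2, 0.7]
opening: 0.005
finger_force: 0.0
```

```bash
cat > st.py <<'E'
from h import *
from scipy.spatial.transform import Rotation as R
np.set_printoptions(precision=4,suppress=True)
def goto(x,y,z,yawy):
    "shift in cm and turn about tool z (deg) to put TCP at x,y,z with tool y at yaw yawy"
    s=r.get_state();M=R.from_quat(s['eef_rot']).as_matrix();p=s['tool_pos']
    y0=np.degrees(np.arctan2(M[1,1],M[0,1]));dw=yawy-y0
    print('clk',round(s['clock'],2),'p',p,'yaw_y',y0.round(2),'tilt',M[:,2],'F',s['contact_force'],'q',s['q'],'op',s['opening'])
    print('shift cm',100*M.T@(np.array([x,y,z])-p),'turn',-dw,'(mod 360)')
E
python3 -c "
from st import *
goto(.4545,-.073,.13,88)"
```

```text
clk 1.5 p [ 0.4438 -0.0916  0.239 ] yaw_y 26.17 tilt [ 0.0006 -0.0007 -1.    ] F [ 0.351  -0.2116  0.6851] q [ 0.5456  0.5351 -0.6775  2.048   0.5039  0.7254  0.0059] op 0.004815730374922446
shift cm [ 1.2084  1.7802 10.8951] turn -61.82954591611829 (mod 360)
```

>>> carry_out(rows=[[[1.2,1.8,3],[0,0,-62],1],[[1.2,1.8,6],[0,0,-62],1],[[1.2,1.8,9],[0,0,-62],1],[[1.2,1.8,10.9],[0,0,-62],1],[[1.2,1.8,10.9],[0,0,-62],1],[[1.2,1.8,10.9],[0,0,-62],1],[[1.2,1.8,10.9],[0,0,-62],1],[[1.2,1.8,10.9],[0,0,-62],1],[[1.2,1.8,10.9],[0,0,-62],1]])

```text
clock: 2.4
tool_pos: [0.454, -0.0747, 0.1297]
eef_rot: [0.02, 1.0, 0.0, 0.0]
contact_force: [-0.3, 0.0, -0.0]
opening: 0.009
finger_force: 0.0
```

```bash
python3 -c "
from st import *
goto(.4545,-.073,.066,88)"
```

```text
clk 2.4 p [ 0.454  -0.0747  0.1297] yaw_y 87.69 tilt [ 0.0001  0.0002 -1.    ] F [-0.3387  0.0383 -0.0267] q [ 0.5254  0.7787 -0.7618  2.1336  0.9719  0.627   0.5888] op 0.009052755803999609
shift cm [-0.0413  0.1723  6.3668] turn -0.31416539475867467 (mod 360)
```

Push down slowly: 0.13 → 0.066 over 12 rows.

>>> carry_out(rows=[[[0,0.1,1],[0,0,0],1],[[0,0.1,1.5],[0,0,0],1],[[0,0.1,2],[0,0,0],1],[[0,0.1,2.5],[0,0,0],1],[[0,0.1,3],[0,0,0],1],[[0,0.1,3.5],[0,0,0],1],[[0,0.1,4],[0,0,0],1],[[0,0.1,4.5],[0,0,0],1],[[0,0.1,5],[0,0,0],1],[[0,0.1,5.5],[0,0,0],1],[[0,0.1,6],[0,0,0],1],[[0,0.1,6.4],[0,0,0],1]])

```text
clock: 3.6
tool_pos: [0.4537, -0.0737, 0.0652]
eef_rot: [0.019, 1.0, -0.0, -0.0]
contact_force: [-2.4, 0.4, 1.8]
opening: 0.004
finger_force: 1.0
```

>>> carry_out(rows=[[[0,0,0.2],[0,0,0],1],[[0,0,0.4],[0,0,0],1],[[0,0,0.5],[0,0,0],1],[[0,0,0.6],[0,0,0],1],[[0,0,0.6],[0,0,0],1]])

```text
clock: 4.1
tool_pos: [0.4539, -0.0737, 0.0604]
eef_rot: [0.019, 1.0, -0.0, 0.0]
contact_force: [-3.5, -1.3, 8.4]
opening: 0.006
finger_force: 4.5
```

>>> carry_out(rows=[[[0,0,0.1],[0,0,0],1],[[0,0,0.2],[0,0,0],1],[[0,0,0.2],[0,0,0],1]])

```text
clock: 4.4
tool_pos: [0.4539, -0.0736, 0.0601]
eef_rot: [0.018, 1.0, -0.001, 0.001]
contact_force: [-6.3, -1.0, 30.7]
opening: 0.001
finger_force: 15.5
```

>>> carry_out(rows=[[[0,0,-2],[0,0,0],1],[[0,0,-5],[0,0,0],1],[[0,0,-9],[0,0,0],1],[[0,0,-9],[0,0,0],1]])

```text
clock: 4.8
tool_pos: [0.4571, -0.0728, 0.1515]
eef_rot: [0.019, 1.0, 0.0, 0.004]
contact_force: [-0.1, -0.5, 0.3]
opening: 0.008
finger_force: 0.0
```

Run:
```python
from st import *
goto(.515,-.139,.13,88)
for n in('top','side'):
    d=r.snapshot(n);I=d['image'][130:310,270:450] if n=='top' else d['image'][170:310,180:350]
    cv2.imwrite(f'pics/{n}2.png',cv2.resize(I,None,fx=3,fy=3,interpolation=cv2.INTER_CUBIC)[:,:,::-1])
```

```text
clk 4.8 p [ 0.4571 -0.0728  0.1515] yaw_y 87.83 tilt [ 0.0087  0.0007 -1.    ] F [-0.1398 -0.4674  0.2826] q [ 0.542   0.7413 -0.7909  2.1168  0.9068  0.6558  0.6471] op 0.00764776135483862
shift cm [-6.018  -6.3955  2.196 ] turn -0.1705376217533967 (mod 360)
```

View pics/side2.png

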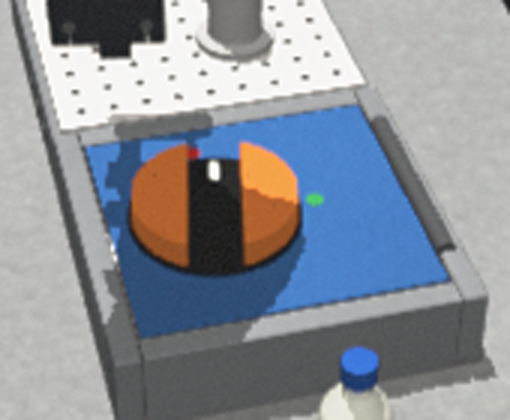

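The side view shows the panel flush and shut; the mark is at (214,170) in the crop, red dot (193,154), green dot (315,200), slot still nearly parallel to the hinge.

Run:
```python
from st import *
d=r.snapshot('side')
f=lambda u,v:(180+u/3,170+v/3)
yaw=.158;X=np.array([np.cos(yaw),np.sin(yaw)]);Y=np.array([-X[1],X[0]])
g=onz(d,*f(315,200),.06)[:2];rd=onz(d,*f(193,154),.06)[:2];m=onz(d,*f(214,170),.064)[:2]
ax=X*(rd@X)+Y*(g@Y);print('axis',ax,'g r',(g-ax)@X,(rd-ax)@Y)
for a in(ax,np.array([.515,-.139])):print('mark',m-a,np.linalg.norm(m-a),'yaw',np.degrees(np.arctan2(*(m-a)[::-1])))
# disc extreme points near bottom (left/right ends) for check
print(onz(d,*f(130,205),.07),onz(d,*f(301,205),.07))
# slot walls' lower lines on floor: near end corners
a,b=onz(d,*f(189,270),.064)[:2],onz(d,*f(242,268),.064)[:2];print('near mid',(a+b)/2,np.degrees(np.arctan2(*(m-(a+b)/2)[::-1])))
goto(*ax,.13,88)
```

```text
axis [ 0.5174 -0.1427] g r 0.06871880204409458 0.0674033011770947
mark [0.0023 0.0431] 0.04318074154864521 yaw 86.9117586983933
mark [0.0048 0.0394] 0.03970799709783958 yaw 83.12017723950531
[ 0.4617 -0.1383  0.07  ] [ 0.5737 -0.1477  0.07  ]
near mid [ 0.5136 -0.1978] 86.42056805080166
clk 4.95 p [ 0.4542 -0.0739  0.1475] yaw_y 87.81 tilt [ 0.0006 -0.0003 -1.    ] F [ 0.0452 -0.1113 -0.3494] q [ 0.5394  0.7476 -0.7846  2.1206  0.9105  0.6542  0.6442] op 0.0044785899900164
shift cm [-6.5837 -6.6318  1.7587] turn -0.1859545769345914 (mod 360)
```

>>> carry_out(rows=[[[-3,-3,0],[0,0,1],0.43],[[-6.5,-6.5,0],[0,0,1],0.43],[[-6.5,-6.5,0],[0,0,1],0.43],[[-6.5,-6.5,0],[0,0,1],0.43],[[-6.5,-6.5,1],[0,0,1],0.43],[[-6.5,-6.5,2],[0,0,1],0.43],[[-6.5,-6.5,3],[0,0,1],0.43],[[-6.5,-6.5,4],[0,0,1],0.43],[[-6.5,-6.5,5],[0,0,1],0.43],[[-6.5,-6.5,5],[0,0,1],0.43]])

```text
clock: 5.95
tool_pos: [0.5155, -0.1409, 0.0962]
eef_rot: [0.027, 1.0, 0.0, -0.001]
contact_force: [-0.5, 0.7, 0.1]
opening: 0.571
finger_force: 0.0
```

Run:
```python
from st import *
goto(.5165,-.141,.069,87)
d=r.snapshot('side');I=d['image'][150:290,180:350]
cv2.imwrite('pics/side3.png',cv2.resize(I,None,fx=4,fy=4,interpolation=cv2.INTER_CUBIC)[:,:,::-1])
```

```text
clk 5.95 p [ 0.5155 -0.1409  0.0962] yaw_y 86.87 tilt [-0.0026  0.0001 -1.    ] F [-0.5212  0.7141  0.0973] q [ 0.6057  0.8955 -0.7383  1.9344  0.9431  0.7064  0.7941] op 0.5711964329061965
shift cm [-0.1112 -0.0049  2.7209] turn -0.1278753791549292 (mod 360)
```

View pics/side3.png

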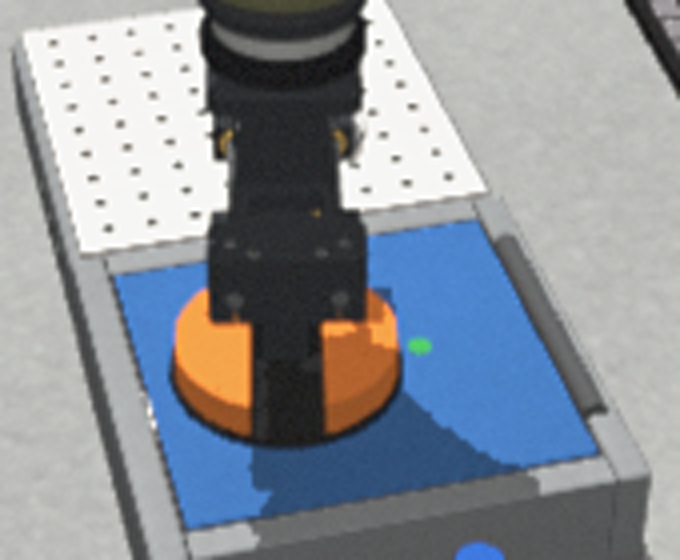

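The picture shows the near finger over the slot's near end (crop x about 250–320), aligned with it. Descend into the slot.

>>> carry_out(rows=[[[-0.1,0,0.7],[0,0,0],0.43],[[-0.1,0,1.4],[0,0,0],0.43],[[-0.1,0,2],[0,0,0],0.43],[[-0.1,0,2.6],[0,0,0],0.43],[[-0.1,0,2.6],[0,0,0],0.43]])

```text
clock: 6.5
tool_pos: [0.5169, -0.1411, 0.0709]
eef_rot: [0.028, 1.0, -0.0, -0.001]
contact_force: [-0.2, 0.1, 0.3]
opening: 0.569
finger_force: 0.0
```

No contact; inside the slot. Turn about tool z, first 45°.

>>> carry_out(rows=[[[0,0,0],[0,0,4],0.43],[[0,0,0],[0,0,8],0.43],[[0,0,0],[0,0,12],0.43],[[0,0,0],[0,0,16],0.43],[[0,0,0],[0,0,20],0.43],[[0,0,0],[0,0,24],0.43],[[0,0,0],[0,0,28],0.43],[[0,0,0],[0,0,32],0.43],[[0,0,0],[0,0,36],0.43],[[0,0,0],[0,0,40],0.43],[[0,0,0],[0,0,44],0.43],[[0,0,0],[0,0,45],0.43]])

```text
clock: 7.7
tool_pos: [0.5166, -0.1403, 0.0717]
eef_rot: [0.408, 0.913, -0.0, -0.001]
contact_force: [-3.3, 3.2, -0.0]
opening: 0.571
finger_force: 1.7
```

Run:
```python
from st import *
goto(.5165,-.141,.069,87);print(r.get_state()['moment'])
```

```text
clk 7.7 p [ 0.5166 -0.1403  0.0717] yaw_y 41.85 tilt [-0.0014  0.0004 -1.    ] F [-3.319   3.1947 -0.0286] q [ 0.4817  0.8834 -0.5133  1.9477  0.8348  0.5373  0.109 ] op 0.5706136184941235
shift cm [-0.0447 -0.051   0.2736] turn -45.15077783955356 (mod 360)
[0.4448 0.3751 0.1371]
```

>>> carry_out(rows=[[[0,0,0],[0,0,4],0.43],[[0,0,0],[0,0,8],0.43],[[0,0,0],[0,0,12],0.43],[[0,0,0],[0,0,16],0.43],[[0,0,0],[0,0,20],0.43],[[0,0,0],[0,0,24],0.43],[[0,0,0],[0,0,28],0.43],[[0,0,0],[0,0,32],0.43],[[0,0,0],[0,0,36],0.43],[[0,0,0],[0,0,40],0.43],[[0,0,0],[0,0,42],0.43],[[0,0,0],[0,0,42],0.43]])

```text
clock: 8.9
tool_pos: [0.517, -0.1408, 0.0717]
eef_rot: [0.708, 0.707, -0.0, -0.0]
contact_force: [-1.9, 0.7, 0.1]
opening: 0.57
finger_force: 0.9
```

Run:
```python
from st import *
goto(.5165,-.141,.069,-4);print(r.get_state()['moment'])
```

```text
clk 8.9 p [ 0.517  -0.1408  0.0717] yaw_y -0.09 tilt [-0.0009  0.     -1.    ] F [-1.8699  0.7308  0.0817] q [ 0.3749  0.8539 -0.3273  1.9524  0.6131  0.435  -0.4143] op 0.5703613176320946
shift cm [-0.0162 -0.0502  0.2685] turn 3.905329552633208 (mod 360)
[0.1974 0.2561 0.0111]
```

>>> carry_out(rows=[[[0,0,0],[0,0,1],0.43],[[0,0,0],[0,0,2],0.43],[[0,0,0],[0,0,3],0.43],[[0,0,0],[0,0,4],0.43],[[0,0,0],[0,0,5],0.43],[[0,0,0],[0,0,5],0.43]])

```text
clock: 9.5
tool_pos: [0.517, -0.1407, 0.0717]
eef_rot: [0.736, 0.677, -0.001, 0.0]
contact_force: [-3.9, 1.1, 1.2]
opening: 0.572
finger_force: 28.8
```

Run:
```python
from st import *
goto(.5165,-.141,.069,-4);print(r.get_state()['moment'])
```

```text
clk 9.5 p [ 0.517  -0.1407  0.0717] yaw_y -4.82 tilt [-0.0008 -0.0008 -1.    ] F [-3.9437  1.118   1.235 ] q [ 0.3617  0.8515 -0.306   1.9535  0.5843  0.425  -0.47  ] op 0.5717437373309593
shift cm [-0.0318 -0.0482  0.2696] turn -0.8153704004523039 (mod 360)
[0.1434 0.7484 2.6607]
```

The moment of 2.7 N m shows the hard stop is reached. Back off to the slot's middle, lift straight out, then look.

>>> carry_out(rows=[[[0,0,0],[0,0,-4],0.43],[[0,0,0],[0,0,-9],0.43],[[0,0,0],[0,0,-10],0.43],[[0,0,-1],[0,0,-10],0.43],[[0,0,-2],[0,0,-10],0.43],[[0,0,-4],[0,0,-10],0.43],[[0,0,-8],[0,0,-10],0.43],[[0,0,-13],[0,0,-10],0.43],[[0,0,-17],[0,0,-10],0.43],[[0,0,-17],[0,0,-10],0.43]])

```text
clock: 10.5
tool_pos: [0.5212, -0.1409, 0.2481]
eef_rot: [0.678, 0.735, 0.004, 0.005]
contact_force: [0.6, 0.1, 0.4]
opening: 0.568
finger_force: 0.0
```

>>> carry_out(rows=[[[-12,-10,0],[0,0,0],0.43],[[-12,-10,0],[0,0,0],0.43],[[-12,-10,0],[0,0,0],0.43],[[-12,-10,0],[0,0,0],0.43],[[-12,-10,0],[0,0,0],0.43],[[-12,-10,0],[0,0,0],0.43]])

```text
clock: 11.1
tool_pos: [0.429, -0.2677, 0.242]
eef_rot: [0.676, 0.737, 0.001, 0.0]
contact_force: [0.8, 0.0, -0.5]
opening: 0.569
finger_force: 0.0
```

Run:
```python
from st import *
goto(.5165,-.141,.069,-4)
a=r.snapshot('top')['image'];b=r.snapshot('side')['image']
I=np.hstack([cv2.resize(a[130:330,150:490],(400,235)),cv2.resize(b[130:350,170:350],(400,489))[:235]]) if 0 else np.hstack([cv2.resize(a,(400,300)),cv2.resize(b[120:345,130:430],(400,300))])
cv2.imwrite('pics/end.png',I[:,:,::-1])
```

```text
clk 11.1 p [ 0.429  -0.2677  0.242 ] yaw_y 4.89 tilt [ 0.0016  0.0009 -1.    ] F [ 0.8321  0.0416 -0.4898] q [ 0.8375  0.5775 -0.5869  1.9046  0.4383  0.7883  0.0957] op 0.5686814240847453
shift cm [11.8658  9.7703 17.3283] turn 8.891754041528664 (mod 360)
```

View pics/end.png

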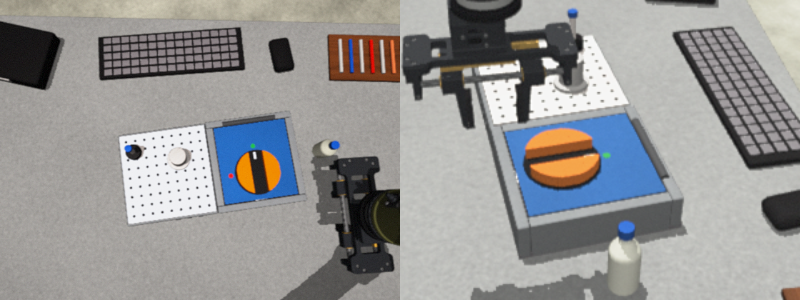

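The picture shows the panel flush, the mark pointing at the green dot (253,146), all three loose things standing, and the arm clear.

```bash
python3 -c "
from plant import r
print(r.finish_job())"
```

```text
the job is handed in; nothing more can be done
None
```

The panel is shut and the fastener is turned clockwise to its stop with its mark at the green dot; the bushing, probe stand and bottle are still standing, the arm is clear of the machine, and the job was handed in at about 11 s.

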